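Close up the row of tins in the bench guide

ROBOT

A 6-joint arm with a two-finger parallel gripper is mounted at the origin on the work surface. World frame = base frame: x ahead of the robot, y to its left, z up, the work surface at z = 0. Lengths are in m, angles in rad, forces in N, time in s.
With the tool pointing down it reaches from about 0.425 to 0.95 m from the base axis. Payload 3.5 kg.
Tool frame: the origin (TCP) lies midway between the tips of the shut fingers; the grasp point (between the pads) lies 19 mm behind it; z points along the fingers, y is the line along which they close (so a half turn about z gives the same grasp; the last joint's range is limited). The gripper opens to 85 mm and grips with 20 to 120 N. Pads are 22 mm wide; open, the fingers measure 114 mm over their backs; the gripper's body (76 mm by 85 mm) begins 54 mm behind the grasp point. The pads swing forward as they close: fully open they stand 13 mm farther back than shut.
Start: joints at [-1.42, 0.286, 1.577, -0, 1.279, -0.15], TCP at [0.2, -0.645, 0.231] pointing down, gripper open.
Joint ranges: [-2.77, 2.77], [-0.9, 2.22], [0.21, 2.48], [-1.53, 4.67], [0.24, 2.81], [-2.84, 2.84]. Speed limits (rad/s): [2.79, 2.79, 3.14, 3.14, 3.14, 3.14].

INTERFACE

Orientations are given as a unit quaternion [x, y, z, w].
In Python, from plant import ctrl gives the robot as it stands.
- The arm moves only by the tool move_arm, never from a script. Its argument "plan" is a list of rows, each an object of numbers: "x", "y", "z": the shift along the tool's x, y, z in m; "yaw": the turn about the tool's z in rad; "fingers": the closure, from 0 (fully open) to 1 (shut). In form: [{"x": .., "y": .., "z": .., "yaw": .., "fingers": ..}, ...]. A call has 1 to 5 rows; each row is the pose to reach, as a shift and turn from the pose commanded when the call began, along the tool's axes at that moment; what a row does not reach only later rows make up. A row lasts 1/10 s, in which the tool goes at most 50 mm and 8.59 degrees, less where a joint would pass 70% of its speed; a pose out of reach is approached as far as the arm can. A call with a gripper value outside its range is refused whole. The fingers move at their own pace and stop on an object; "force" is the grip in N (left out, the last holds). Time passes only in rows, so rows that repeat a pose let the fingers close. It gives the time, the measured TCP pose, the force, the opening and the grip force at its end, in the units of the state.
- ctrl.get_state(): the state, without advancing time (a new reading comes with each control period).
- ctrl.read_camera(name): name is "scene" or "side" or "wrist"; returns the picture (420x560x3 uint8, red, green, blue); there is no depth.
- ctrl.camera_model(name): a dict with "intrinsics" (3x3 intrinsics, pixels), "distortion" ([k1, k2, p1, p2, k3] as OpenCV has them; the pictures are not rectified), "cam_to_world" (4x4, takes a point from camera to world coordinates); the wrist camera has in their place "tool_from_camera" (4x4, takes a point from camera to tool coordinates, whose origin is the TCP and whose axes are the flange's). Camera axes: x right, y up, looking along -z (the intrinsics and any distortion apply to the point x, -y, -z); pixel columns grow to the right and rows downward; lengths in m; the calibration is good to about 2 mm. A picture is of the moment at which its call begins: read the wrist's pose just before it. camera_model takes no time and is no camera call.
- ctrl.sign_off(): hands the job in; it is judged then, once.
The state is a dict: "time": time; "qpos": joint angles; "dq": joint speeds; "joint_efforts": joint torques, N m; "eef_pos": TCP position; "tcp_rot": TCP orientation; "contact_force": force on the tool from outside, world axes, zero at the start; "wrist_torque": the same for the moment, N m; "opening": opening from 0.0 (shut) to 1.0 (fully open); "finger_force": force on a finger pad.
Only numpy, scipy, OpenCV 4.12 (cv2) and the standard library are available. Lean on these libraries where they do the work, as an engineer would, in place of code of your own. Each camera call takes 0.05 s, during which the arm holds its last target. There are 200 camera calls.

TASK

Push the two loose tins standing on the bench into the wooden guide one by one, first the taller and then the shorter, so that with the tin already in there they stand in a tight row against the guide's closed end; the tins slide on the bench, upright, and are not lifted. Then take the wide stop block out of the compartment bin by its dowel and set it down, not dropped, flat on the bench and crosswise in the guide, close behind the last tin. Leave the jar, the sanding block and the bin's other parts where they are.

Things in the scene. Friction and masses are not known exactly. Their poses are not given: they have to be found in the camera images.
- guide: fixed guide on the bench: two pine battens 260 mm long, 20 thick, 24 tall, inner faces at y = -40 and +40 mm, an end block 24 mm tall at one end, flared pieces (29 degrees) at the other widening to a mouth 130 mm wide at x = 300 mm; the bench is its floor. Origin at bench height, middle of the end block's inner face; x along the guide to the mouth, y across, z up
- tin_tall: plain metal tin, a cylinder 72 mm in diameter and 80 mm tall, standing upright; origin at the centre of its underside, z up; it already stands in the guide, not quite at the closed end
- tin_mid: plain metal tin, a cylinder 72 mm in diameter and 65 mm tall, standing upright; origin at the centre of its underside, z up; the taller of the two loose tins on the bench
- tin_short: plain metal tin, a cylinder 72 mm in diameter and 50 mm tall, standing upright; origin at the centre of its underside, z up; the shorter of the two loose tins on the bench
- stop_wide: wooden stop block: a base 70 mm wide (along its y) x 28 mm thick (along its x) x 26 mm tall, with an upright round dowel grip 24 mm in diameter on its middle, from 26 to 80 mm above the underside; origin at the centre of its underside; stands in one of the bin's compartments; it is the wide one that nearly fills the guide's width
- bin: grey open bin fixed to the bench, 100 mm (x) x 291 mm (y) x 36 mm tall, walls and floor 5 mm thick, two dividers across y make three compartments of about 90 x 90 mm; origin at the centre of its underside
- stop_narrow: wooden stop block: a base 36 mm wide (along its y) x 28 mm thick (along its x) x 26 mm tall, with an upright round dowel grip 24 mm in diameter on its middle, from 26 to 80 mm above the underside; origin at the centre of its underside; a narrow one in another compartment of the bin, not wanted
- weight: brass weight 40 mm in diameter and 24 mm tall in a compartment of the bin, not wanted; origin at the centre of its underside
- jar: amber glass jar with a white cap, 68 mm in diameter, 75 mm tall, standing near the loose tins, not to be moved; origin at the centre of its underside
- sanding_block: cork sanding block 75 x 45 x 30 mm lying on the bench between the bin and the loose tins, not to be moved; origin at the centre of its underside
Mind the look-alikes: they are no part of the job. Leave any blue or pink look-alike of the tin_mid alone. What is shaped like the stop_wide but turquoise is not meant.

How it is judged:
By the outcome, as a careful person would: the job done as asked, in the order asked, and still so for the second after the job is handed in, with the robot touching nothing.
It also fails if it takes over 67 s, if anything falls off the work surface, if the arm or the gripper's body presses on something with over 40 N, if the wrist force passes 120 N, or if a joint passes its speed limit or range.

## Working session

There is one attempt and no reset: what is moved stays moved. The work goes in short steps, Python scripts to look and compute and a tool call to move; the robot and the scene stay as the last step left them, time stands still between calls to the robot, and variables do not carry over. Pictures are saved under pics/ and viewed, at most 10 in all, crops included, and the job is handed in when it is done.

Besides the shell and the picture viewer there is one more tool, called after "Emit:" as name([rows], argument=value, ...), one row to a line, values as JSON. move_arm: Moves the arm, as the interface text tells. Its arguments: {"type":"object","properties":{"plan":{"type":"array"},"force":{"type":"number"}},"required":["plan"]}

```bash
ls; mkdir -p pics; cat > h.py <<'E'
import numpy as np, cv2
from plant import ctrl
def save(n,f):
    im=ctrl.read_camera(n); cv2.imwrite('pics/'+f,im[:,:,::-1]); return im
E
python3 - <<'E'
from h import *
a=save('scene','s0.png');b=save('side','d0.png')
cv2.imwrite('pics/both0.png',np.vstack([a,b])[:,:,::-1])
for n in('scene','side','wrist'):print(n,ctrl.camera_model(n))
print(ctrl.get_state())
E
```

```text
pics
scene {'intrinsics': array([[531.09537013,   0.        , 272.10444624],
       [  0.        , 531.09537013, 210.08556097],
       [  0.        ,   0.        ,   1.        ]]), 'distortion': array([-0.17634828,  0.        ,  0.        ,  0.        ,  0.        ]), 'cam_to_world': array([[ 0.70440061, -0.36821527,  0.60682559,  1.08849521],
       [ 0.70980179,  0.36673294, -0.60140534, -0.68758964],
       [-0.0010963 ,  0.85435617,  0.51968676,  0.61585611],
       [ 0.        ,  0.        ,  0.        ,  1.        ]])}
side {'intrinsics': array([[537.28817424,   0.        , 267.25118277],
       [  0.        , 537.28817424, 197.66327121],
       [  0.        ,   0.        ,   1.        ]]), 'distortion': array([-0.00084315,  0.        ,  0.        ,  0.        ,  0.        ]), 'cam_to_world': array([[-0.94794338,  0.21109627, -0.238415  ,  0.12390783],
       [-0.31839849, -0.61638961,  0.72019876,  0.87736653],
       [ 0.00507475,  0.75861862,  0.65151518,  0.84263659],
       [ 0.        ,  0.        ,  0.        ,  1.        ]])}
wrist {'intrinsics': array([[311.45144082,  
[... 584 characters left out ...]
time': 0.1, 'qpos': array([-1.41999618e+00,  2.87116396e-01,  1.57808228e+00,  1.60414744e-05,
        1.27861048e+00, -1.50035375e-01]), 'dq': array([ 0.00038882, -0.00313526, -0.00242688, -0.00147237,  0.0006455 ,
       -0.00042271]), 'joint_efforts': array([ 9.26546927e-04, -4.07294655e+01, -2.93697488e+01, -1.46601615e-04,
        3.42004590e-03,  3.32817997e-06]), 'eef_pos': array([ 0.19993017, -0.6440648 ,  0.23003131]), 'tcp_rot': array([ 9.88708302e-01,  1.49848807e-01,  7.25444191e-06, -1.10825680e-03]), 'contact_force': array([ 1.31537613, -0.98931495, -0.48965821]), 'wrist_torque': array([-0.04805574, -0.01036872,  0.00688911]), 'finger_force': 0.0, 'opening': 1.0004955279552779}
```

View pics/s0.png

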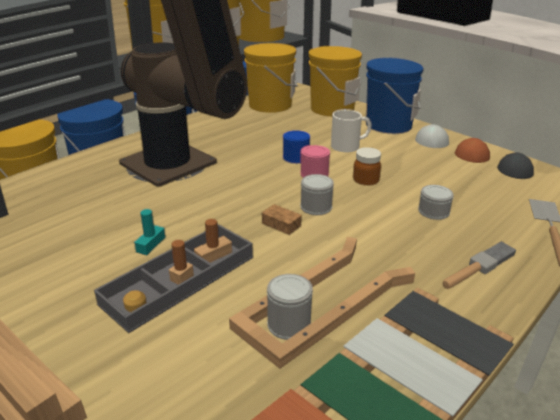

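View pics/d0.png

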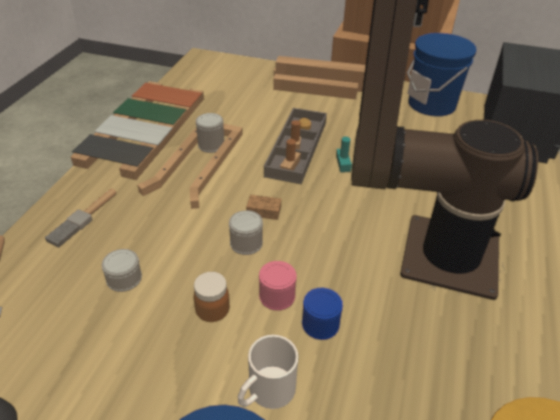

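Scene: tin_mid (317,195), tin_short (436,202), tin_tall (289,305) in the guide, whose mouth is at about (380,260); stop_wide is in the bin's far compartment (212,240), stop_narrow (180,262), weight (134,299). Side: tin_mid (246,232), tin_short (122,270), tin_tall (210,132), stop_wide (290,155).

```bash
cat >> h.py <<'E'
def ray(n,px):
    m=ctrl.camera_model(n)
    if n=='wrist':
        from scipy.spatial.transform import Rotation as R
        s=ctrl.get_state();T=np.eye(4);T[:3,:3]=R.from_quat(s['tcp_rot']).as_matrix();T[:3,3]=s['eef_pos'];T=T@m['tool_from_camera']
    else:T=m['cam_to_world']
    p=cv2.undistortPoints(np.array(px,float).reshape(-1,1,2),m['intrinsics'],m['distortion'])[:,0]
    d=np.c_[p[:,0],-p[:,1],-np.ones(len(p))]@T[:3,:3].T
    return T[:3,3],d
def onz(n,px,z):
    o,d=ray(n,px); return o+d*((z-o[2])/d[:,2])[:,None]
def tri(a,pa,b,pb):
    o1,d1=ray(a,pa);o2,d2=ray(b,pb);d1=d1[0];d2=d2[0]
    A=np.c_[d1,-d2];t=np.linalg.lstsq(A,o2-o1,rcond=None)[0]
    p=o1+t[0]*d1;q=o2+t[1]*d2;return (p+q)/2,np.linalg.norm(p-q)
def blob(im,c,mask):
    n,l,s,ce=cv2.connectedComponentsWithStats(mask.astype(np.uint8))
    k=l[c[1],c[0]]
    return s[k],ce[k],(l==k)
E
python3 - <<'E'
from h import *
I={n:cv2.imread('pics/%s0.png'%f) for n,f in(('scene','s'),('side','d'))}
M={}
for n,im in I.items():
    h=cv2.cvtColor(im,cv2.COLOR_BGR2HSV).astype(int)
    M[n]=cv2.morphologyEx((h[...,1]<70).astype(np.uint8),cv2.MORPH_OPEN,np.ones((3,3)))
for nm,a,b in(('mid',(317,198),(246,235)),('short',(436,205),(122,272)),('tall',(289,310),(210,135))):
    r=[]
    for n,c in(('scene',a),('side',b)):
        s,ce,_=blob(I[n],c,M[n]);r.append((s[0]+(s[2]-1)/2,s[1]+(s[3]-1)/2));print(nm,n,s,ce.round(1))
    print(tri('scene',r[0],'side',r[1]))
# crops for viewing
a=cv2.resize(I['scene'][225:375,90:430],None,fx=2.3,fy=2.3,interpolation=cv2.INTER_CUBIC)
b=cv2.resize(I['side'][75:215,125:345],None,fx=2.3,fy=2.3,interpolation=cv2.INTER_CUBIC)
cv2.imwrite('pics/cropa.png',a);
b=cv2.resize(I['side'][80:220,120:350],None,fx=3.4,fy=3.4,interpolation=cv2.INTER_CUBIC);cv2.imwrite('pics/cropb.png',b)
E
```

```text
mid scene [ 301  174   32   41 1186] [316.3 193.8]
mid side [ 229  210   34   44 1263] [245.7 231.5]
(array([0.42897894, 0.10450171, 0.03360503]), np.float64(0.000840367544617132))
short scene [419 185  34  35 983] [435.3 201.5]
short side [ 102  249   39   42 1320] [121.5 269.4]
(array([0.63142548, 0.27978408, 0.02477241]), np.float64(0.00033502445552488014))
tall scene [ 267  274   46   65 2477] [288.5 304.4]
tall side [196 113  27  39 902] [209.5 131.3]
(array([ 0.649213  , -0.2126285 ,  0.04165815]), np.float64(0.0006177943948393447))
```

View pics/cropa.png

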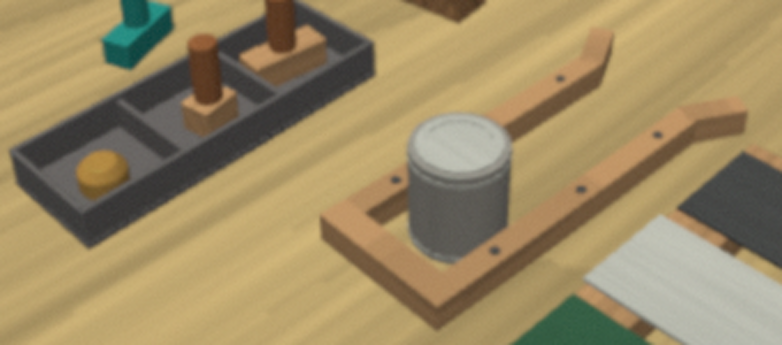

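View pics/cropb.png

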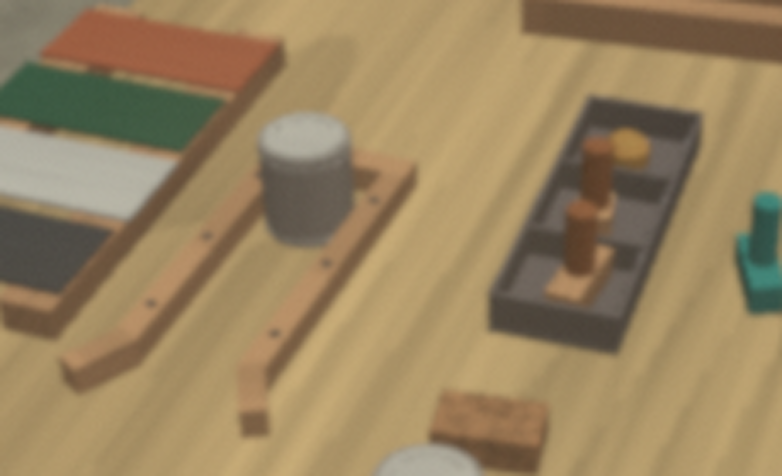

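Crop A (scene): guide end-block outer top corners at (322,222) and (437,303), screws at (396,180), (560,78) and (495,250), (580,189), (657,135). Crop B (side): screws at (207,236), (150,303) and (373,200), (326,262), (274,333); stop_wide's base diagonal about (580,275), dowel top (581,210).

```bash
python3 - <<'E'
from h import *
A=lambda L:np.array(L,float)/2.3+[90-.28,225-.28]
B=lambda L:np.array(L,float)/3.4+[120-.35,80-.35]
np.set_printoptions(precision=4,suppress=True)
print('corn',onz('scene',A([(322,222),(437,303)]),.024))
print('far s',onz('scene',A([(396,180),(560,78)]),.024)); print('near s',onz('scene',A([(495,250),(580,189),(657,135)]),.024))
print('side: near',onz('side',B([(207,236),(150,303)]),.024));print('far',onz('side',B([(373,200),(326,262),(274,333)]),.024))
# triangulated screws
for p,q in(((396,180),(373,200)),((560,78),(274,333)),((580,189),(207,236)),((657,135),(150,303))):print('tri',tri('scene',A([p]),'side',B([q])))
# mouth outer tips
print('tips scene',onz('scene',A([(612,36),(746,102)]),.024),'side',onz('side',B([(70,362),(252,405)]),.024))
print('bin scene',onz('scene',A([(12,152),(88,215),(374,42)]),.036),'side',onz('side',B([(592,98),(702,115),(492,292),(617,338)]),.036))
print('wide base top scene',onz('scene',A([(241,57),(325,33),(271,68),(300,27)]),.031),'side',onz('side',B([(547,288),(580,300),(613,253)]),.031))
# dowel masks
for f,n,c in(('s','scene',(211,232)),('d','side',(291,150))):
    im=cv2.imread('pics/%s0.png'%f);h=cv2.cvtColor(im,cv2.COLOR_BGR2HSV).astype(int)
    print(n,h[c[1],c[0]]);m=(abs(h[...,0]-h[c[1],c[0],0])<6)&(h[...,1]>140)
    x=blob(im,c,m);print(x[0],x[1])
    print([ (y,np.where(x[2][y])[0][[0,-1]]) for y in np.where(x[2].any(1))[0]])
for s,d in (((211.3,222),(290.9,142)),): print(tri('scene',s,'side',d))
print('sand scene',onz('scene',[(262,215),(278,206),(302,216),(286,226)],.03))
E
```

```text
corn [[ 0.5932 -0.2929  0.024 ]
 [ 0.7033 -0.2902  0.024 ]]
far s [[ 0.5976 -0.2254  0.024 ]
 [ 0.602  -0.0448  0.024 ]]
near s [[ 0.697  -0.2277  0.024 ]
 [ 0.6989 -0.1385  0.024 ]
 [ 0.7022 -0.0489  0.024 ]]
side: near [[ 0.6996 -0.1388  0.024 ]
 [ 0.7025 -0.0488  0.024 ]]
far [[ 0.5972 -0.2255  0.024 ]
 [ 0.6003 -0.1374  0.024 ]
 [ 0.6023 -0.0459  0.024 ]]
tri (array([ 0.5973, -0.2254,  0.024 ]), np.float64(0.00042741746595252936))
tri (array([ 0.6022, -0.0453,  0.0244]), np.float64(0.0003566879338699048))
tri (array([ 0.6993, -0.1386,  0.0243]), np.float64(0.0004946090100105419))
tri (array([ 0.7024, -0.0488,  0.024 ]), np.float64(0.00029421408705393296))
tips scene [[0.5952 0.0333 0.024 ]
 [0.7293 0.0352 0.024 ]] side [[0.7247 0.0307 0.024 ]
 [0.5842 0.0317 0.024 ]]
bin scene [[ 0.3861 -0.4197  0.036 ]
 [ 0.485  -0.4145  0.036 ]
 [ 0.4705 -0.1284  0.036 ]] side [[ 0.472  -0.4097  0.036 ]
 [ 0.378  -0.4138  0.036 ]
 [ 0.4648 -0.1278  0.036 ]
 [ 0.3639 -0.1057  0.036 ]]
wide base top scene [[ 0.4038 -0.2164  0.031 ]
 [ 0.4262 -0.144   0.031 ]
 [ 0.4333 -0.2084  0.031 ]
 [ 0.4043 -
[... 15789 characters left out ...]
])), (np.int64(406), array([  0, 559])), (np.int64(407), array([  0, 559])), (np.int64(408), array([  0, 559])), (np.int64(409), array([  0, 559])), (np.int64(410), array([  0, 559])), (np.int64(411), array([  0, 559])), (np.int64(412), array([  0, 559])), (np.int64(413), array([  0, 559])), (np.int64(414), array([  0, 559])), (np.int64(415), array([  0, 559])), (np.int64(416), array([  0, 559])), (np.int64(417), array([  0, 559])), (np.int64(418), array([  0, 559])), (np.int64(419), array([  0, 559]))]
(array([ 0.4146, -0.181 ,  0.0824]), np.float64(0.0018763226234841418))
sand scene [[ 0.4035 -0.0385  0.03  ]
 [ 0.4014  0.0113  0.03  ]
 [ 0.4652  0.0178  0.03  ]
 [ 0.4682 -0.0333  0.03  ]]
```

```bash
cat >> h.py <<'E'
def tool():
    s=ctrl.get_state();q=s['tcp_rot'];phi=2*np.arctan2(q[1],q[0]) if abs(q[0])+abs(q[1])>1 else None
    return s['eef_pos'],phi
def shift(p,phi,tgt,tphi=1.542):
    d=np.array(tgt)-p;c,s=np.cos(phi),np.sin(phi)
    return np.round([d[0]*c+d[1]*s,d[0]*s-d[1]*c,-d[2],phi-tphi],4)
E
python3 - <<'E'
from h import *
np.set_printoptions(precision=4,suppress=True)
print('jar',tri('scene',[(367,166)],'side',[(211,296.5)]),'pink',tri('scene',[(315,163)],'side',[(277.5,285.5)]))
E
```

```text
jar (array([0.4284, 0.2936, 0.0366]), np.float64(0.0005594311372944017)) pink (array([0.3194, 0.2235, 0.0309]), np.float64(0.0025191556794244107))
```

Emit:
move_arm([
  {"x": 0.047,"y": -0.016,"yaw": -0.14},
  {"x": 0.094,"y": -0.032,"yaw": -0.28},
  {"x": 0.14,"y": -0.048,"yaw": -0.42},
  {"x": 0.187,"y": -0.064,"yaw": -0.56},
  {"x": 0.234,"y": -0.08,"yaw": -0.7},
])

```text
validation failed for argument at $.pl...
```

Emit:
move_arm([
  {"x": 0.047,"y": -0.016,"z": 0,"yaw": -0.14,"fingers": 0},
  {"x": 0.094,"y": -0.032,"z": 0,"yaw": -0.28,"fingers": 0},
  {"x": 0.14,"y": -0.048,"z": 0,"yaw": -0.42,"fingers": 0},
  {"x": 0.187,"y": -0.064,"z": 0,"yaw": -0.56,"fingers": 0},
  {"x": 0.234,"y": -0.08,"z": 0,"yaw": -0.7,"fingers": 0},
])

```text
time: 0.6
eef_pos: [0.4009, -0.4973, 0.2307]
tcp_rot: [0.876, 0.482, 0.0, -0.0]
contact_force: [1.3, -0.1, 0.3]
opening: 1.004
finger_force: 0.0
```

Emit:
move_arm([
  {"x": 0.048,"y": -0.01,"z": 0,"yaw": -0.11,"fingers": 0},
  {"x": 0.097,"y": -0.02,"z": 0,"yaw": -0.22,"fingers": 0},
  {"x": 0.145,"y": -0.03,"z": 0,"yaw": -0.33,"fingers": 0},
  {"x": 0.194,"y": -0.04,"z": 0,"yaw": -0.44,"fingers": 0},
  {"x": 0.242,"y": -0.049,"z": 0,"yaw": -0.542,"fingers": 0},
])

```text
time: 1.1
eef_pos: [0.4893, -0.2665, 0.2308]
tcp_rot: [0.715, 0.699, 0.0, -0.0]
contact_force: [0.7, 0.5, -0.2]
opening: 0.999
finger_force: 0.0
```

Emit:
move_arm([
  {"x": 0.048,"y": 0,"z": 0,"yaw": 0,"fingers": 0},
  {"x": 0.096,"y": 0,"z": 0,"yaw": 0,"fingers": 0},
  {"x": 0.144,"y": 0,"z": 0,"yaw": 0,"fingers": 0},
  {"x": 0.192,"y": 0,"z": 0,"yaw": 0,"fingers": 0},
  {"x": 0.235,"y": 0,"z": 0,"yaw": 0,"fingers": 0},
])

```text
time: 1.6
eef_pos: [0.495, -0.0316, 0.2309]
tcp_rot: [0.717, 0.697, -0.0, -0.0]
contact_force: [0.5, -0.0, 0.6]
opening: 0.997
finger_force: 0.0
```

```bash
python3 - <<'E'
from h import *
p,f=tool();print(p,f)
for t in((.429,.1045,.13),(.429,.1045,.03)):print(shift(p,f,t))
save('wrist','w0.png')
E
```

```text
[ 0.49504209 -0.0315722   0.23092368] 1.5431691939089454
[ 0.1342 -0.0698  0.1009  0.0012]
[ 0.1342 -0.0698  0.2009  0.0012]
```

View pics/w0.png

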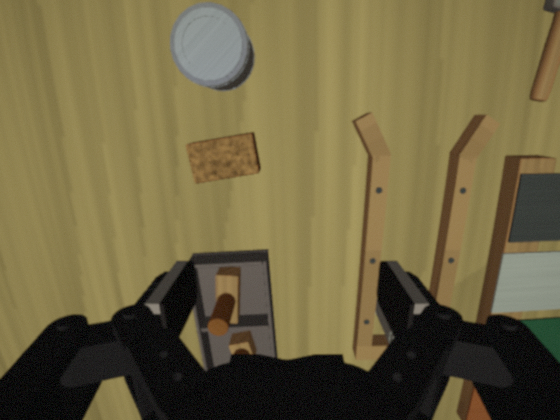

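Wrist view: tin_mid top at about (211,41), sanding block (224,158), guide screws (379,190), (373,261), (463,190), (451,260), stop_wide's base at (229,293).

```bash
python3 - <<'E'
from h import *
np.set_printoptions(precision=4,suppress=True)
im=cv2.imread('pics/w0.png');h=cv2.cvtColor(im,cv2.COLOR_BGR2HSV)
m=(h[...,1]<75)&(h[...,2]>110)
s,c,_=blob(im,(211,41),m);print(s,c,onz('wrist',[c,(211,41)],.065))
print('screws',onz('wrist',[(379,190),(373,261),(366,322),(463,190),(451,260)],.024))
print('tall check',tri('wrist',[(211,41)],'scene',[(317,183)]))
E
```

```text
[ 170    2   82   86 5163] [208.0488  43.362 ] [[0.4258 0.1126 0.065 ]
 [0.4286 0.1145 0.065 ]]
screws [[ 0.601  -0.0382  0.024 ]
 [ 0.5993 -0.1286  0.024 ]
 [ 0.5957 -0.2182  0.024 ]
 [ 0.701  -0.0401  0.024 ]
 [ 0.6985 -0.1303  0.024 ]]
tall check (array([0.4243, 0.115 , 0.0552]), np.float64(0.005540862659253846))
```

Emit:
move_arm([
  {"x": 0.035,"y": -0.018,"z": 0.02,"yaw": 0,"fingers": 0},
  {"x": 0.07,"y": -0.035,"z": 0.04,"yaw": 0,"fingers": 0},
  {"x": 0.1,"y": -0.052,"z": 0.06,"yaw": 0,"fingers": 0},
  {"x": 0.134,"y": -0.07,"z": 0.08,"yaw": 0,"fingers": 0},
  {"x": 0.134,"y": -0.07,"z": 0.1,"yaw": 0,"fingers": 0},
])

```text
time: 2.15
eef_pos: [0.4269, 0.1048, 0.1298]
tcp_rot: [0.715, 0.699, -0.0, -0.001]
contact_force: [0.4, -0.1, -0.8]
opening: 1.001
finger_force: 0.0
```

```bash
python3 - <<'E'
from h import *
p,f=tool();save('wrist','w1.png');print(p,f,ctrl.get_state()['dq'].round(4))
E
```

```text
[0.42693669 0.10480856 0.12982511] 1.5472471824992684 [-0.0371 -0.0081 -0.0168 -0.0095  0.0936 -0.0089]
```

View pics/w1.png

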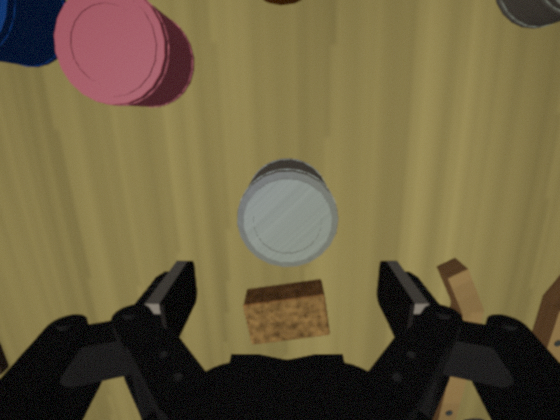

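Wrist view: tin_mid's top circle centre at (288,219), radius ~49 px; finger pads' inner edges at x≈190 and 382, tips at rows ~265–300.

```bash
python3 - <<'E'
from h import *
np.set_printoptions(precision=4,suppress=True)
print(tool(),onz('wrist',[(288,219),(461,263)],.065))
m=ctrl.camera_model('wrist');T=np.linalg.inv(m['tool_from_camera'])
for z in(0,-.013,-.032):
  P=(T@np.array([[0,0,z,1],[0,.0425,z,1],[.011,.0425,z,1],[-.011,.0425,z,1]]).T)[:3].T*[1,-1,-1]
  print(z,cv2.projectPoints(P,np.zeros(3),np.zeros(3),m['intrinsics'],m['distortion'])[0][:,0])
E
```

```text
(array([0.4255, 0.1035, 0.1266]), np.float64(1.546300588864353)) [[0.4259 0.1072 0.065 ]
 [0.5525 0.0702 0.065 ]]
0 [[287.1895 265.2266]
 [370.4958 265.0863]
 [372.327  245.2333]
 [368.7031 284.0878]]
-0.013 [[287.2451 278.1109]
 [377.5232 277.8713]
 [379.703  256.6307]
 [375.3957 298.1073]]
-0.032 [[287.3451 301.364 ]
 [390.1342 300.8797]
 [393.0302 277.2793]
 [387.3244 323.1701]]
```

Emit:
move_arm([
  {"x": 0.001,"y": 0.001,"z": 0.03,"yaw": 0,"fingers": 0},
  {"x": 0.001,"y": 0.001,"z": 0.06,"yaw": 0,"fingers": 0},
  {"x": 0.001,"y": 0.001,"z": 0.085,"yaw": 0,"fingers": 0},
  {"x": 0.001,"y": 0.001,"z": 0.1,"yaw": 0,"fingers": 0},
  {"x": 0.001,"y": 0.001,"z": 0.1,"yaw": 0,"fingers": 0},
], force=20)

```text
time: 2.7
eef_pos: [0.4287, 0.1024, 0.0293]
tcp_rot: [0.717, 0.697, -0.002, -0.002]
contact_force: [0.1, 0.9, 0.4]
opening: 1.005
finger_force: 0.0
```

Emit:
move_arm([
  {"x": 0,"y": 0,"z": 0,"yaw": 0,"fingers": 0.15},
  {"x": 0,"y": 0,"z": 0,"yaw": 0,"fingers": 0.25},
  {"x": 0,"y": 0,"z": 0,"yaw": 0,"fingers": 0.3},
  {"x": 0,"y": 0,"z": 0,"yaw": 0,"fingers": 0.3},
  {"x": 0,"y": 0,"z": 0,"yaw": 0,"fingers": 0.3},
], force=20)

```text
time: 3.2
eef_pos: [0.4313, 0.1029, 0.0321]
tcp_rot: [0.717, 0.697, 0.001, 0.001]
contact_force: [-0.3, -0.9, 1.2]
opening: 0.833
finger_force: 24.9
```

Emit:
move_arm([
  {"x": 0.001,"y": 0.012,"z": 0.002,"yaw": 0,"fingers": 0.3},
  {"x": 0.002,"y": 0.035,"z": 0.002,"yaw": 0,"fingers": 0.3},
  {"x": 0.004,"y": 0.06,"z": 0.002,"yaw": 0,"fingers": 0.3},
  {"x": 0.006,"y": 0.085,"z": 0.002,"yaw": 0,"fingers": 0.3},
  {"x": 0.007,"y": 0.11,"z": 0.002,"yaw": 0,"fingers": 0.3},
])

```text
time: 3.7
eef_pos: [0.5384, 0.1074, 0.0308]
tcp_rot: [0.717, 0.697, -0.004, -0.004]
contact_force: [-12.7, -0.2, 17.3]
opening: 0.831
finger_force: 28.4
```

Emit:
move_arm([
  {"x": 0.001,"y": 0.025,"z": 0,"yaw": 0,"fingers": 0.3},
  {"x": 0.002,"y": 0.05,"z": 0,"yaw": 0,"fingers": 0.3},
  {"x": 0.004,"y": 0.075,"z": 0,"yaw": 0,"fingers": 0.3},
  {"x": 0.006,"y": 0.1,"z": 0,"yaw": 0,"fingers": 0.3},
  {"x": 0.007,"y": 0.115,"z": 0,"yaw": 0,"fingers": 0.3},
])

```text
time: 4.2
eef_pos: [0.6557, 0.111, 0.031]
tcp_rot: [0.717, 0.697, -0.002, -0.002]
contact_force: [-7.8, -0.2, 10.9]
opening: 0.829
finger_force: 27.5
```

```bash
python3 - <<'E'
from h import *
p,f=tool();s=ctrl.get_state();print(p,f,s['contact_force'],s['opening'])
save('scene','s1.png');save('side','d1.png');print(tool())
print(shift(p,f,(.656,.11,.03)))
E
```

```text
[0.65573672 0.11098723 0.03098207] 1.543141279341287 [-7.80448164 -0.17053172 10.90085719] 0.8290587759983002
(array([0.6581556 , 0.11092245, 0.03131874]), np.float64(1.5425821570975884))
[-0.001   0.0003  0.001   0.0011]
```

View pics/s1.png

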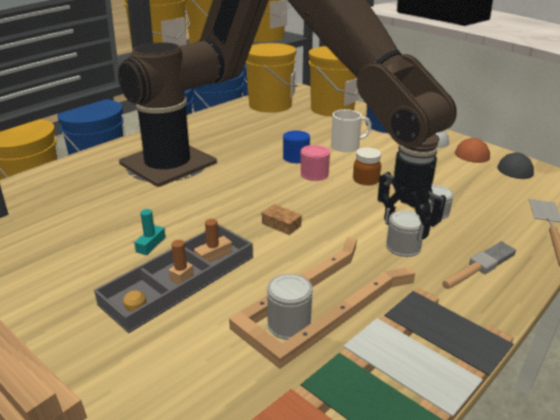

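Tin_mid now stands in front of the mouth at about (405,233), held upright by the gripper. Release, go behind it and push.

Emit:
move_arm([
  {"x": 0,"y": 0,"z": 0,"yaw": 0,"fingers": 0},
  {"x": 0,"y": 0,"z": 0,"yaw": 0,"fingers": 0},
  {"x": 0,"y": 0,"z": -0.01,"yaw": 0,"fingers": 0},
  {"x": 0,"y": 0,"z": -0.035,"yaw": 0,"fingers": 0},
  {"x": 0,"y": 0,"z": -0.06,"yaw": 0,"fingers": 0},
])

```text
time: 4.8
eef_pos: [0.655, 0.1108, 0.0897]
tcp_rot: [0.717, 0.697, -0.001, -0.001]
contact_force: [0.3, -0.3, 0.3]
opening: 1.0
finger_force: 0.0
```

Emit:
move_arm([
  {"x": 0.03,"y": 0,"z": 0,"yaw": 0,"fingers": 0.55},
  {"x": 0.056,"y": 0,"z": 0,"yaw": 0,"fingers": 0.55},
  {"x": 0.056,"y": 0,"z": 0.02,"yaw": 0,"fingers": 0.55},
  {"x": 0.056,"y": 0,"z": 0.045,"yaw": 0,"fingers": 0.55},
  {"x": 0.056,"y": 0,"z": 0.06,"yaw": 0,"fingers": 0.55},
])

```text
time: 5.3
eef_pos: [0.6562, 0.1669, 0.028]
tcp_rot: [0.717, 0.697, -0.001, -0.001]
contact_force: [0.2, -0.1, 0.5]
opening: 0.451
finger_force: 0.0
```

```bash
python3 - <<'E'
from h import *
p,f=tool();s=ctrl.get_state();print(p,f,s['contact_force'],s['opening'])
u=np.array([.0285,.9996]);o=np.array([.6459,-.268]);d=p[:2]-o
print('guide x',d@u,'off centre (+x world)',d@[u[1],-u[0]])
E
```

```text
[0.65623504 0.16693363 0.02797642] 1.5433039371233257 [ 0.18058629 -0.10617297  0.53786818] 0.451050108448694
guide x 0.4350542057391562 off centre (+x world) -0.0020646993156594965
```

Emit:
move_arm([
  {"x": -0.02,"y": 0.001,"z": 0,"yaw": 0,"fingers": 0.55},
  {"x": -0.04,"y": 0.002,"z": 0,"yaw": 0,"fingers": 0.55},
  {"x": -0.06,"y": 0.002,"z": 0,"yaw": 0,"fingers": 0.55},
  {"x": -0.08,"y": 0.002,"z": 0,"yaw": 0,"fingers": 0.55},
  {"x": -0.1,"y": 0.002,"z": 0,"yaw": 0,"fingers": 0.55},
])

```text
time: 5.8
eef_pos: [0.6569, 0.065, 0.0304]
tcp_rot: [0.717, 0.697, 0.001, 0.0]
contact_force: [0.1, 1.8, -1.1]
opening: 0.457
finger_force: 0.9
```

Emit:
move_arm([
  {"x": -0.02,"y": 0,"z": 0,"yaw": 0,"fingers": 0.55},
  {"x": -0.04,"y": 0,"z": 0,"yaw": 0,"fingers": 0.55},
  {"x": -0.06,"y": 0,"z": 0,"yaw": 0,"fingers": 0.55},
  {"x": -0.08,"y": 0,"z": 0,"yaw": 0,"fingers": 0.55},
  {"x": -0.1,"y": 0,"z": 0,"yaw": 0,"fingers": 0.55},
])

```text
time: 6.3
eef_pos: [0.6538, -0.0351, 0.0304]
tcp_rot: [0.717, 0.697, 0.0, 0.0]
contact_force: [0.4, 2.5, -0.9]
opening: 0.447
finger_force: 0.9
```

Emit:
move_arm([
  {"x": -0.015,"y": 0,"z": 0,"yaw": 0,"fingers": 0.55},
  {"x": -0.03,"y": 0,"z": 0,"yaw": 0,"fingers": 0.55},
  {"x": -0.045,"y": 0,"z": 0,"yaw": 0,"fingers": 0.55},
  {"x": -0.06,"y": 0,"z": 0,"yaw": 0,"fingers": 0.55},
  {"x": -0.07,"y": 0,"z": 0,"yaw": 0,"fingers": 0.55},
])

```text
time: 6.8
eef_pos: [0.6524, -0.104, 0.0302]
tcp_rot: [0.717, 0.697, 0.001, 0.0]
contact_force: [0.4, 6.6, 4.6]
opening: 0.448
finger_force: 3.2
```

```bash
python3 - <<'E'
from h import *
p,f=tool();s=ctrl.get_state();print(p,f,s['contact_force'],s['opening'])
u=np.array([.0285,.9996]);o=np.array([.6459,-.268]);d=p[:2]-o
print('guide x',d@u,'off centre (+x world)',d@[u[1],-u[0]])
save('scene','s2.png');save('side','d2.png')
E
```

```text
[ 0.65240304 -0.10400676  0.0301687 ] 1.541918698510245 [0.40849352 6.62121427 4.58471144] 0.44793043882917866
guide x 0.16411298375781383 off centre (+x world) 0.0018266359756131433
```

View pics/s2.png

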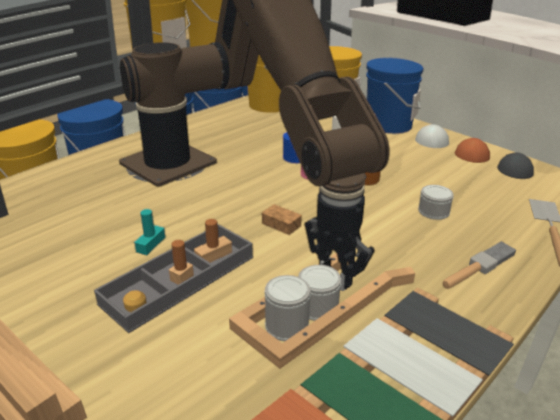

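Tin_mid is in the guide touching tin_tall (288,305); both are being pushed. Finish gently.

Emit:
move_arm([
  {"x": -0.003,"y": 0,"z": 0,"yaw": 0,"fingers": 0.55},
  {"x": -0.006,"y": 0,"z": 0,"yaw": 0,"fingers": 0.55},
  {"x": -0.009,"y": 0,"z": 0,"yaw": 0,"fingers": 0.55},
  {"x": -0.011,"y": 0,"z": 0,"yaw": 0,"fingers": 0.55},
  {"x": -0.012,"y": 0,"z": 0,"yaw": 0,"fingers": 0.55},
])

```text
time: 7.4
eef_pos: [0.6515, -0.1144, 0.0293]
tcp_rot: [0.717, 0.697, 0.0, -0.0]
contact_force: [-0.3, 5.3, 2.4]
opening: 0.449
finger_force: 2.6
```

Emit:
move_arm([
  {"x": -0.001,"y": 0,"z": 0,"yaw": 0,"fingers": 0.55},
  {"x": -0.002,"y": 0,"z": 0,"yaw": 0,"fingers": 0.55},
  {"x": -0.003,"y": 0,"z": 0,"yaw": 0,"fingers": 0.55},
])

```text
time: 7.7
eef_pos: [0.6513, -0.1174, 0.0293]
tcp_rot: [0.717, 0.697, 0.0, -0.001]
contact_force: [0.8, 6.5, 2.8]
opening: 0.454
finger_force: 3.2
```

Emit:
move_arm([
  {"x": -0.001,"y": 0,"z": 0,"yaw": 0,"fingers": 0.55},
  {"x": -0.002,"y": 0,"z": 0,"yaw": 0,"fingers": 0.55},
  {"x": -0.003,"y": 0,"z": 0,"yaw": 0,"fingers": 0.55},
])

```text
time: 8.0
eef_pos: [0.6513, -0.1176, 0.0293]
tcp_rot: [0.717, 0.697, 0.002, -0.002]
contact_force: [0.7, 14.7, 4.8]
opening: 0.449
finger_force: 6.6
```

```bash
cat > tins.py <<'E'
from h import *
import sys
np.set_printoptions(precision=4,suppress=True)
def tops(k,seeds):
    I={n:cv2.imread('pics/%s%s.png'%(f,k)) for n,f in(('scene','s'),('side','d'))}
    print([ctrl.get_state()[x] for x in('eef_pos','contact_force')])
    save('scene','s%s.png'%k);save('side','d%s.png'%k)
E
python3 - <<'E'
from h import *
np.set_printoptions(precision=4,suppress=True)
a=save('scene','s3.png');b=save('side','d3.png')
p,f=tool();print(p,ctrl.get_state()['contact_force'])
c=cv2.resize(a[210:360,220:420],None,fx=4,fy=4,interpolation=cv2.INTER_CUBIC)
cv2.imwrite('pics/c3.png',c[:,:,::-1])
E
```

```text
[ 0.6513 -0.1175  0.0293] [ 0.9584 13.3585  4.8529]
```

View pics/c3.png

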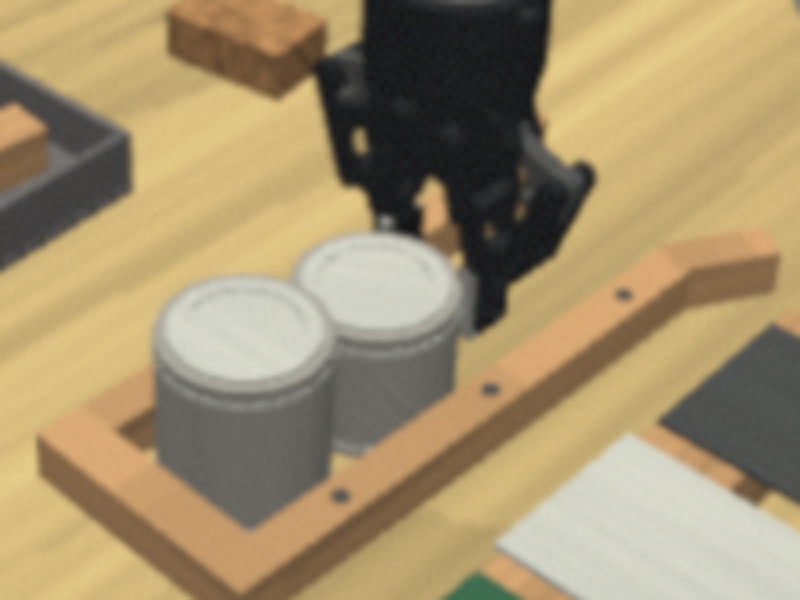

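Crop: tins tall and mid touching, tall against the end block; the fingers (at ~(460,270)) behind tin_mid; force rose to 14.7 N with no more motion, so the row is tight. Now tin_short.

Emit:
move_arm([
  {"x": 0.015,"y": 0,"z": 0,"yaw": 0,"fingers": 0.55},
  {"x": 0.05,"y": 0,"z": -0.025,"yaw": 0,"fingers": 0.55},
  {"x": 0.09,"y": -0.005,"z": -0.05,"yaw": 0,"fingers": 0.55},
  {"x": 0.135,"y": -0.01,"z": -0.065,"yaw": 0,"fingers": 0.55},
  {"x": 0.18,"y": -0.015,"z": -0.065,"yaw": 0,"fingers": 0.55},
])

```text
time: 8.6
eef_pos: [0.643, 0.0596, 0.0974]
tcp_rot: [0.717, 0.697, 0.001, 0.003]
contact_force: [0.8, 0.0, -0.8]
opening: 0.45
finger_force: 0.0
```

Emit:
move_arm([
  {"x": 0.048,"y": -0.004,"z": 0,"yaw": 0,"fingers": 0.55},
  {"x": 0.096,"y": -0.008,"z": 0,"yaw": 0,"fingers": 0.55},
  {"x": 0.144,"y": -0.012,"z": 0,"yaw": 0,"fingers": 0.55},
  {"x": 0.192,"y": -0.017,"z": 0,"yaw": 0,"fingers": 0.55},
  {"x": 0.24,"y": -0.017,"z": 0,"yaw": 0,"fingers": 0.55},
])

```text
time: 9.1
eef_pos: [0.6302, 0.3007, 0.0936]
tcp_rot: [0.717, 0.697, -0.001, 0.001]
contact_force: [0.9, -0.6, 0.2]
opening: 0.452
finger_force: 0.0
```

Emit:
move_arm([
  {"x": 0.036,"y": 0,"z": 0,"yaw": 0,"fingers": 0.55},
  {"x": 0.036,"y": 0,"z": 0.02,"yaw": 0,"fingers": 0.55},
  {"x": 0.036,"y": 0,"z": 0.045,"yaw": 0,"fingers": 0.55},
  {"x": 0.036,"y": 0,"z": 0.067,"yaw": 0,"fingers": 0.55},
  {"x": 0.036,"y": 0,"z": 0.067,"yaw": 0,"fingers": 0.55},
])

```text
time: 9.6
eef_pos: [0.6288, 0.3339, 0.0219]
tcp_rot: [0.717, 0.697, -0.005, -0.001]
contact_force: [-0.9, -0.3, -0.9]
opening: 0.446
finger_force: 0.0
```

```bash
cat > g.py <<'E'
from h import *
p,f=tool();s=ctrl.get_state()
u=np.array([.0285,.9996]);o=np.array([.6459,-.268]);d=p[:2]-o
print(p.round(4),'guide x %.4f lat %.4f'%(d@u,d@[u[1],-u[0]]),'phi %.4f'%f,s['contact_force'].round(1),'short: .547 lat -.0305')
E
python3 g.py
```

```text
[0.6288 0.3339 0.0219] guide x 0.6011 lat -0.0342 phi 1.5437 [-0.9 -0.3 -0.9] short: .547 lat -.0305
```

Emit:
move_arm([
  {"x": -0.012,"y": 0.003,"z": -0.003,"yaw": 0,"fingers": 0.55},
  {"x": -0.03,"y": 0.005,"z": -0.003,"yaw": 0,"fingers": 0.55},
  {"x": -0.05,"y": 0.009,"z": -0.003,"yaw": 0,"fingers": 0.55},
  {"x": -0.07,"y": 0.013,"z": -0.003,"yaw": 0,"fingers": 0.55},
  {"x": -0.09,"y": 0.017,"z": -0.003,"yaw": 0,"fingers": 0.55},
])

```text
time: 10.1
eef_pos: [0.6477, 0.2431, 0.0318]
tcp_rot: [0.717, 0.697, 0.001, 0.0]
contact_force: [-1.7, 2.9, 1.6]
opening: 0.452
finger_force: 1.6
```

Emit:
move_arm([
  {"x": -0.02,"y": 0.004,"z": 0,"yaw": 0,"fingers": 0.55},
  {"x": -0.04,"y": 0.008,"z": 0,"yaw": 0,"fingers": 0.55},
  {"x": -0.06,"y": 0.011,"z": 0,"yaw": 0,"fingers": 0.55},
  {"x": -0.08,"y": 0.014,"z": 0,"yaw": 0,"fingers": 0.55},
  {"x": -0.1,"y": 0.016,"z": 0,"yaw": 0,"fingers": 0.55},
])

```text
time: 10.6
eef_pos: [0.6607, 0.1433, 0.0315]
tcp_rot: [0.717, 0.697, 0.001, 0.0]
contact_force: [-0.5, 3.6, 4.3]
opening: 0.447
finger_force: 2.6
```

```bash
python3 g.py; python3 - <<'E'
from h import *
a=save('scene','s4.png');b=save('side','d4.png')
np.set_printoptions(precision=4,suppress=True)
cv2.imwrite('pics/c4.png',cv2.resize(np.hstack([a[140:360,200:480],b[80:300,60:340]])[:,:,::-1],None,fx=1.42,fy=1.42))
E
```

```text
[0.6607 0.1433 0.0315] guide x 0.4115 lat 0.0031 phi 1.5423 [-0.5  3.6  4.3] short: .547 lat -.0305
```

View pics/c4.png

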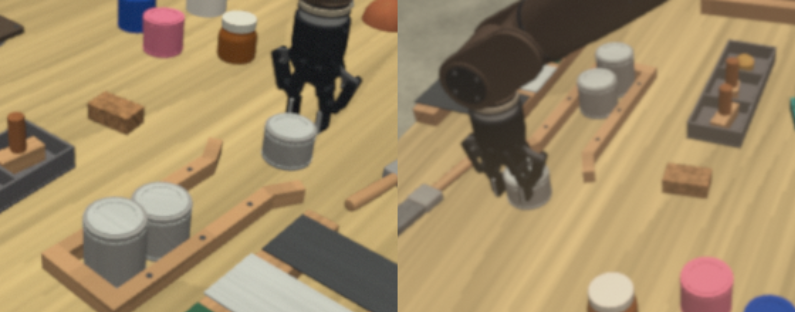

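Tin_short sits squarely in the V of the fingers in front of the mouth (scene half, (290,140)); the jar, cork block and bin are unmoved.

Emit:
move_arm([
  {"x": -0.02,"y": -0.001,"z": 0,"yaw": 0,"fingers": 0.55},
  {"x": -0.04,"y": -0.002,"z": 0,"yaw": 0,"fingers": 0.55},
  {"x": -0.06,"y": -0.002,"z": 0,"yaw": 0,"fingers": 0.55},
  {"x": -0.08,"y": -0.002,"z": 0,"yaw": 0,"fingers": 0.55},
  {"x": -0.1,"y": -0.002,"z": 0,"yaw": 0,"fingers": 0.55},
])

```text
time: 11.2
eef_pos: [0.6546, 0.0444, 0.0302]
tcp_rot: [0.717, 0.697, 0.0, -0.0]
contact_force: [-0.1, 3.3, 1.7]
opening: 0.452
finger_force: 1.6
```

Emit:
move_arm([
  {"x": -0.018,"y": 0,"z": 0,"yaw": 0,"fingers": 0.55},
  {"x": -0.035,"y": 0,"z": 0,"yaw": 0,"fingers": 0.55},
  {"x": -0.05,"y": 0,"z": 0,"yaw": 0,"fingers": 0.55},
  {"x": -0.065,"y": 0,"z": 0,"yaw": 0,"fingers": 0.55},
  {"x": -0.08,"y": 0,"z": 0,"yaw": 0,"fingers": 0.55},
])

```text
time: 11.7
eef_pos: [0.6525, -0.0362, 0.0302]
tcp_rot: [0.717, 0.697, -0.0, -0.0]
contact_force: [-0.4, 3.1, 2.3]
opening: 0.45
finger_force: 1.6
```

```bash
python3 g.py
```

```text
[ 0.6525 -0.0362  0.0302] guide x 0.2319 lat 0.0000 phi 1.5430 [-0.4  3.1  2.3] short: .547 lat -.0305
```

Emit:
move_arm([
  {"x": -0.002,"y": 0,"z": 0,"yaw": 0,"fingers": 0.55},
  {"x": -0.004,"y": 0,"z": 0,"yaw": 0,"fingers": 0.55},
  {"x": -0.006,"y": 0,"z": 0,"yaw": 0,"fingers": 0.55},
  {"x": -0.008,"y": 0,"z": 0,"yaw": 0,"fingers": 0.55},
])

```text
time: 12.1
eef_pos: [0.6523, -0.0426, 0.0301]
tcp_rot: [0.717, 0.697, -0.0, -0.0]
contact_force: [0.2, 2.0, 0.5]
opening: 0.452
finger_force: 1.2
```

Emit:
move_arm([
  {"x": -0.001,"y": 0,"z": 0,"yaw": 0,"fingers": 0.55},
  {"x": -0.002,"y": 0,"z": 0,"yaw": 0,"fingers": 0.55},
])

```text
time: 12.3
eef_pos: [0.6523, -0.0449, 0.0302]
tcp_rot: [0.717, 0.697, -0.0, -0.0]
contact_force: [0.2, 3.1, 1.0]
opening: 0.455
finger_force: 1.2
```

Emit:
move_arm([
  {"x": -0.001,"y": 0,"z": 0,"yaw": 0,"fingers": 0.55},
  {"x": -0.002,"y": 0,"z": 0,"yaw": 0,"fingers": 0.55},
])

```text
time: 12.5
eef_pos: [0.6523, -0.0456, 0.0302]
tcp_rot: [0.717, 0.697, 0.001, -0.001]
contact_force: [0.1, 7.8, 1.2]
opening: 0.447
finger_force: 3.7
```

Emit:
move_arm([
  {"x": -0.001,"y": 0,"z": 0,"yaw": 0,"fingers": 0.55},
  {"x": -0.002,"y": 0,"z": 0,"yaw": 0,"fingers": 0.55},
])

```text
time: 12.7
eef_pos: [0.6523, -0.0459, 0.0303]
tcp_rot: [0.717, 0.697, 0.002, -0.002]
contact_force: [1.0, 13.9, 1.5]
opening: 0.447
finger_force: 5.6
```

Emit:
move_arm([
  {"x": 0.015,"y": 0,"z": 0,"yaw": 0,"fingers": 0.55},
  {"x": 0.04,"y": 0,"z": -0.03,"yaw": 0,"fingers": 0.55},
  {"x": 0.04,"y": 0,"z": -0.08,"yaw": 0,"fingers": 0.4},
  {"x": 0.04,"y": 0,"z": -0.13,"yaw": 0,"fingers": 0.2},
  {"x": 0.04,"y": 0,"z": -0.18,"yaw": 0,"fingers": 0.2},
])

```text
time: 13.2
eef_pos: [0.6531, -0.0094, 0.2119]
tcp_rot: [0.717, 0.697, -0.001, 0.001]
contact_force: [0.7, -0.7, 0.6]
opening: 0.799
finger_force: 0.0
```

Emit:
move_arm([
  {"x": -0.019,"y": -0.03,"z": 0,"yaw": 0.15,"fingers": 0.2},
  {"x": -0.038,"y": -0.06,"z": 0,"yaw": 0.3,"fingers": 0.2},
  {"x": -0.057,"y": -0.09,"z": 0,"yaw": 0.45,"fingers": 0.2},
  {"x": -0.077,"y": -0.12,"z": 0,"yaw": 0.6,"fingers": 0.2},
  {"x": -0.097,"y": -0.151,"z": 0,"yaw": 0.75,"fingers": 0.2},
])

```text
time: 13.7
eef_pos: [0.4984, -0.103, 0.2103]
tcp_rot: [0.924, 0.384, -0.001, 0.001]
contact_force: [0.2, -1.0, 0.4]
opening: 0.799
finger_force: 0.0
```

Emit:
move_arm([
  {"x": -0.022,"y": 0.001,"z": 0,"yaw": 0.15,"fingers": 0.2},
  {"x": -0.044,"y": 0.003,"z": 0,"yaw": 0.3,"fingers": 0.2},
  {"x": -0.066,"y": 0.004,"z": 0,"yaw": 0.45,"fingers": 0.2},
  {"x": -0.088,"y": 0.006,"z": 0,"yaw": 0.6,"fingers": 0.2},
  {"x": -0.107,"y": 0.007,"z": 0,"yaw": 0.75,"fingers": 0.2},
])

```text
time: 14.2
eef_pos: [0.4287, -0.1844, 0.2104]
tcp_rot: [1.0, 0.018, -0.0, 0.001]
contact_force: [0.3, -0.3, -0.5]
opening: 0.799
finger_force: 0.0
```

```bash
python3 g.py; python3 - <<'E'
from h import *
np.set_printoptions(precision=4,suppress=True)
ctrl.read_camera('scene');ctrl.read_camera('scene')
w=save('wrist','w2.png');a=save('scene','s5.png');b=save('side','d5.png')
print(ctrl.get_state()['eef_pos'],tool())
# stop tops on wrist: light wood vs dark dowel by hue/sat, dump colour samples
h=cv2.cvtColor(w,cv2.COLOR_RGB2HSV)
m=ctrl.camera_model('wrist')
print(h[100:330:20,180:400:20,0]);print(h[100:330:20,180:400:20,1]);print(h[100:330:20,180:400:20,2])
E
```

```text
[ 0.4287 -0.1844  0.2104] guide x 0.0774 lat -0.2195 phi 0.0364 [ 0.3 -0.3 -0.5] short: .547 lat -.0305
[ 0.4299 -0.1831  0.2104] (array([ 0.4299, -0.1831,  0.2104]), np.float64(0.044732242779603575))
[[ 23  24  24  23  24  24  23  24  23  24  23]
 [ 24  23  23  24  23  24  24  24  24  23  24]
 [ 25  23  24  23  24  24  24  24  24  23  23]
 [ 24  24  24  11  11  14  12  15  12  17  13]
 [ 24  24  24   9  14  18  15  25  13  19  16]
 [ 24  24  23  11  19  11  19  17  16  12  15]
 [ 24  24  24  10  16  15  16  14  15  14  13]
 [ 24  24  24  24  24  24  23  23  24  23  24]
 [ 25  16  24  23  24  24  24  24  23  33  24]
 [ 30  45  24  24  24  23  24  25  86  23  23]
 [ 20  47  24  23  24  24  26  86  86  57 150]
 [160  90  24  23  23  24  24  23  86  24   9]]
[[114 104 108 106 114 113 107 104 107 107 108]
 [108 108 108 109 107 103 107 108 106 107 105]
 [106 106 112 108 107 109 106 106 109 109 108]
 [108 104 110  37  31  33  38  36  33  35  35]
 [109 108 107  34 130  45  34  45  34 116  81]
 [106 108 106  27 113 188 114  31  36 202 164]
 [105 107 106  40  37 171  36  41  39  41  35]
 [107 108 106 109 107 107 105 107 105 106 106]
 [107  49 107 111 110 106 110 112 108 255 109]
 [  9  23 108 110 110 103 105 102 182 113  29]
 [ 39 135 108 107 104 105  96 206 236  70  49]
 [ 35  15 106 109 105 109 106 108 204 109  47]]
[[148 149 151 151 147 149 152 152 155 158 161]
 [158 160 161 161 162 163 164 163 163 164 163]
 [164 164 162 160 157 157 157 157 157 159 160]
 [163 164 162 111 116 117 120  86 117 116 115]
 [152 160 160 106  86 114 120  62 119 152 138]
 [152 151 151  76 158  65 165  58 120  58 131]
 [160 159 156  58 117 130 121  81 117 119 117]
 [155 153 157 161 160 157 155 150 151 149 145]
 [160  68 160 158 155 151 149 143 147  11 148]
 [ 27  22 156 156 153 166 165 148  63   9  71]
 [ 59  17 156 165 164 165 152 136  66  33  21]
 [ 22  17 161 161 160 162 161 163 126 161  38]]
```

```bash
python3 - <<'E'
from h import *
np.set_printoptions(precision=4,suppress=True)
w=cv2.imread('pics/w2.png');h=cv2.cvtColor(w,cv2.COLOR_BGR2HSV).astype(int)
H,S,V=h[...,0],h[...,1],h[...,2]
R=np.zeros(S.shape,bool);R[150:232,232:320]=1
m=R&(S>85)&(S<155)&(V>135)&(H<21)
m=cv2.morphologyEx(m.astype(np.uint8),cv2.MORPH_OPEN,np.ones((3,3)))
n,l,s,c=cv2.connectedComponentsWithStats(m);print(s[1:],c[1:])
for y in range(165,232,3): print(y,''.join('D' if (S[y,x]>155) else '#' if m[y,x] else '.' for x in range(228,330,1)))
# tins
I={n:cv2.imread('pics/%s5.png'%f) for n,f in(('scene','s'),('side','d'))}
for n,im in I.items():
    M=cv2.cvtColor(im,cv2.COLOR_BGR2HSV)[...,1]<70
    M=cv2.morphologyEx(M.astype(np.uint8),cv2.MORPH_OPEN,np.ones((3,3)))
    nn,l,s,c=cv2.connectedComponentsWithStats(M)
    print(n,[ (list(s[k]),c[k].round(0)) for k in range(1,nn) if 300<s[k][4]<9000])
E
```

```text
[[250 183  30  27 559]
 [289 188  28  27 534]] [[261.9195 195.4311]
 [303.9251 200.3652]]
165 ......................................................................................................
168 ......................................................................................................
171 ......................................................................................................
174 ......................................................................................................
177 ......................................................................................................
180 ...........................D..........................................................................
183 ........................####....................D.....................................................
186 ........................############################..................................................
189 .......................############################..........###############..........................
192 .......................####################
[... 2639 characters left out ...]
., 104.])), ([np.int32(265), np.int32(109), np.int32(61), np.int32(74), np.int32(1943)], array([295., 147.])), ([np.int32(174), np.int32(110), np.int32(53), np.int32(70), np.int32(2091)], array([201., 144.])), ([np.int32(393), np.int32(197), np.int32(20), np.int32(44), np.int32(533)], array([403., 221.])), ([np.int32(46), np.int32(210), np.int32(45), np.int32(36), np.int32(730)], array([ 69., 227.])), ([np.int32(424), np.int32(211), np.int32(75), np.int32(62), np.int32(3123)], array([461., 242.])), ([np.int32(194), np.int32(272), np.int32(32), np.int32(29), np.int32(759)], array([210., 286.])), ([np.int32(238), np.int32(335), np.int32(61), np.int32(74), np.int32(3364)], array([270., 372.]))]
```

```bash
python3 - <<'E'
from h import *
np.set_printoptions(precision=4,suppress=True)
w=cv2.imread('pics/w2.png');h=cv2.cvtColor(w,cv2.COLOR_BGR2HSV).astype(int)
H,S,V=h[...,0],h[...,1],h[...,2]
R=np.zeros(S.shape,bool);R[150:232,232:320]=1
m=cv2.morphologyEx((R&(S>85)&(S<155)&(V>135)&(H<21)).astype(np.uint8),cv2.MORPH_OPEN,np.ones((3,3)))
pts=np.argwhere(m)[:,::-1].astype(float)
W=onz('wrist',pts,.031)[:,:2].astype(np.float32)
r=cv2.minAreaRect(W);b=cv2.boxPoints(r);print(r,b)
print('dowel top z.085',onz('wrist',[(282,215.5)],.085),'base bottom of dowel z.031',onz('wrist',[(282,200)],.031))
# height of dowel top: two views
print(tri('wrist',[(282,215.5)],'scene',[(211.2,221.6)]),tri('wrist',[(282,215.5)],'side',[(290.6,141.4)]))
p,f=tool();print(p,f)
# row check: predicted bbox vs predicted tins
from itertools import product
for n,f in(('scene','s'),('side','d')):
    cm=ctrl.camera_model(n);T=np.linalg.inv(cm['cam_to_world'])
    al=[]
    for L,hh in((.036,.08),(.108,.065),(.180,.05)):
        c=np.array([.6459+.0285*L,-.268+.9996*L]);t=np.linspace(0,6.28,200)
        P=np.vstack([np.c_[c[0]+.036*np.cos(t),c[1]+.036*np.sin(t),np.full(200,z)] for z in(0,hh)])
        C=(P@T[:3,:3].T+T[:3,3])*[1,-1,-1];q=cv2.projectPoints(C,np.zeros(3),np.zeros(3),cm['intrinsics'],cm['distortion'])[0][:,0];al.append(q)
    al=np.vstack(al);print(n,al.min(0),al.max(0))
E
```

```text
((0.4151812195777893, -0.1797366738319397), (0.06965776532888412, 0.0273450817912817), 85.23421478271484) [[ 0.3987 -0.2133]
 [ 0.4259 -0.2156]
 [ 0.4317 -0.1462]
 [ 0.4044 -0.1439]]
dowel top z.085 [[ 0.4143 -0.1797  0.085 ]] base bottom of dowel z.031 [[ 0.414 -0.179  0.031]]
(array([ 0.4134, -0.1795,  0.0816]), np.float64(0.00042287474499794854)) (array([ 0.4144, -0.1797,  0.0856]), np.float64(0.00030093407538572933))
[ 0.4299 -0.1831  0.2104] 0.044732242779603575
scene [257.2214 256.6962] [360.5653 345.9515]
side [173.7931 108.929 ] [226.8353 180.1902]
```

Emit:
move_arm([
  {"x": -0.008,"y": -0.002,"z": 0.02,"yaw": 0.064,"fingers": 0.2},
  {"x": -0.015,"y": -0.004,"z": 0.06,"yaw": 0.128,"fingers": 0.2},
  {"x": -0.015,"y": -0.004,"z": 0.095,"yaw": 0.128,"fingers": 0.2},
  {"x": -0.015,"y": -0.004,"z": 0.12,"yaw": 0.128,"fingers": 0.2},
  {"x": -0.015,"y": -0.004,"z": 0.12,"yaw": 0.128,"fingers": 0.2},
], force=50)

```text
time: 14.95
eef_pos: [0.4122, -0.1773, 0.0865]
tcp_rot: [0.999, -0.041, -0.004, -0.002]
contact_force: [-0.7, 1.9, -0.4]
opening: 0.802
finger_force: 0.0
```

```bash
python3 g.py; python3 - <<'E'
from h import *
p,f=tool(); print(shift(p,f,(.4145,-.1797,.046),-.084))
E
```

```text
[ 0.4122 -0.1773  0.0865] guide x 0.0841 lat -0.2361 phi -0.0825 [-0.7  1.9 -0.4] short: .547 lat -.0305
[0.0024 0.0023 0.0405 0.0015]
```

Emit:
move_arm([
  {"x": 0.002,"y": 0.001,"z": 0.015,"yaw": 0,"fingers": 0.2},
  {"x": 0.002,"y": 0.001,"z": 0.03,"yaw": 0,"fingers": 0.2},
  {"x": 0.002,"y": 0.001,"z": 0.042,"yaw": 0,"fingers": 0.2},
  {"x": 0.002,"y": 0.001,"z": 0.042,"yaw": 0,"fingers": 0.2},
  {"x": 0.002,"y": 0.001,"z": 0.042,"yaw": 0,"fingers": 0.4},
])

```text
time: 15.45
eef_pos: [0.417, -0.1811, 0.049]
tcp_rot: [0.999, -0.042, 0.0, 0.0]
contact_force: [0.1, 0.5, 0.3]
opening: 0.644
finger_force: 0.0
```

Emit:
move_arm([
  {"x": 0,"y": 0,"z": 0,"yaw": 0,"fingers": 0.6},
  {"x": 0,"y": 0,"z": 0,"yaw": 0,"fingers": 0.75},
  {"x": 0,"y": 0,"z": 0,"yaw": 0,"fingers": 0.9},
  {"x": 0,"y": 0,"z": 0,"yaw": 0,"fingers": 0.9},
  {"x": 0,"y": 0,"z": 0,"yaw": 0,"fingers": 0.9},
], force=50)

```text
time: 15.95
eef_pos: [0.4171, -0.1814, 0.0492]
tcp_rot: [0.999, -0.043, 0.001, 0.0]
contact_force: [-0.1, -0.7, 5.8]
opening: 0.265
finger_force: 48.9
```

```bash
python3 g.py
```

```text
[ 0.4171 -0.1814  0.0492] guide x 0.0801 lat -0.2312 phi -0.0853 [-0.1 -0.7  5.8] short: .547 lat -.0305
```

Emit:
move_arm([
  {"x": 0,"y": 0,"z": -0.01,"yaw": 0,"fingers": 0.9},
  {"x": 0,"y": 0,"z": -0.035,"yaw": 0,"fingers": 0.9},
  {"x": 0,"y": 0,"z": -0.07,"yaw": 0,"fingers": 0.9},
  {"x": 0,"y": 0,"z": -0.105,"yaw": 0,"fingers": 0.9},
  {"x": 0,"y": 0,"z": -0.13,"yaw": 0,"fingers": 0.9},
])

```text
time: 16.45
eef_pos: [0.4166, -0.181, 0.1806]
tcp_rot: [0.999, -0.043, 0.001, 0.001]
contact_force: [-0.3, -0.3, -1.3]
opening: 0.266
finger_force: 49.1
```

Emit:
move_arm([
  {"x": 0.025,"y": -0.017,"z": 0,"yaw": -0.14,"fingers": 0.9},
  {"x": 0.049,"y": -0.034,"z": 0,"yaw": -0.28,"fingers": 0.9},
  {"x": 0.074,"y": -0.051,"z": 0,"yaw": -0.42,"fingers": 0.9},
  {"x": 0.098,"y": -0.069,"z": 0,"yaw": -0.56,"fingers": 0.9},
  {"x": 0.123,"y": -0.086,"z": 0,"yaw": -0.7,"fingers": 0.9},
])

```text
time: 16.95
eef_pos: [0.5467, -0.1047, 0.178]
tcp_rot: [0.952, 0.305, -0.001, -0.0]
contact_force: [-0.1, -0.9, -0.6]
opening: 0.266
finger_force: 49.1
```

Emit:
move_arm([
  {"x": 0.026,"y": 0,"z": 0,"yaw": -0.14,"fingers": 0.9},
  {"x": 0.051,"y": 0,"z": 0,"yaw": -0.28,"fingers": 0.9},
  {"x": 0.077,"y": 0,"z": 0,"yaw": -0.42,"fingers": 0.9},
  {"x": 0.103,"y": 0,"z": 0,"yaw": -0.56,"fingers": 0.9},
  {"x": 0.129,"y": 0.001,"z": 0,"yaw": -0.7,"fingers": 0.9},
])

```text
time: 17.45
eef_pos: [0.6524, -0.0312, 0.1777]
tcp_rot: [0.79, 0.613, -0.001, -0.001]
contact_force: [0.5, 0.5, -1.3]
opening: 0.266
finger_force: 49.1
```

```bash
python3 g.py; python3 - <<'E'
from h import *
p,f=tool(); print(shift(p,f,(.6526,-.0328,.0442)),ctrl.get_state()['opening'])
E
```

```text
[ 0.6524 -0.0312  0.1777] guide x 0.2369 lat -0.0002 phi 1.3208 [ 0.5  0.5 -1.3] short: .547 lat -.0305
[-0.0015  0.0006  0.1335 -0.2212] 0.26569308376140005
```

Emit:
move_arm([
  {"x": 0,"y": 0,"z": 0,"yaw": -0.11,"fingers": 0.9},
  {"x": 0,"y": 0,"z": 0.02,"yaw": -0.221,"fingers": 0.9},
  {"x": 0,"y": 0,"z": 0.045,"yaw": -0.221,"fingers": 0.9},
  {"x": 0,"y": 0,"z": 0.065,"yaw": -0.221,"fingers": 0.9},
  {"x": 0,"y": 0,"z": 0.065,"yaw": -0.221,"fingers": 0.9},
])

```text
time: 17.95
eef_pos: [0.649, -0.0314, 0.1088]
tcp_rot: [0.719, 0.695, -0.003, -0.004]
contact_force: [0.4, -0.8, -1.1]
opening: 0.275
finger_force: 49.2
```

```bash
python3 - <<'E'
from h import *
np.set_printoptions(precision=4,suppress=True)
ctrl.read_camera('wrist')
p,f=tool(); print(p,f,shift(p,f,(.6526,-.0328,.0442)))
w=save('wrist','w3.png');h=cv2.cvtColor(w,cv2.COLOR_RGB2HSV).astype(int)
a=save('scene','s6.png');b=save('side','d6.png')
# block base corner estimate from side & scene: light wood region around expected
for n,f in(('scene','s'),('side','d')):
    cm=ctrl.camera_model(n);T=np.linalg.inv(cm['cam_to_world'])
    P=np.array([[.6526,-.035,p[2]-.0442+.013]]);C=(P@T[:3,:3].T+T[:3,3])*[1,-1,-1]
    print(n,cv2.projectPoints(C,np.zeros(3),np.zeros(3),cm['intrinsics'],cm['distortion'])[0][0])
E
```

```text
[ 0.6505 -0.0317  0.1111] 1.5357911247835045 [-0.001   0.0022  0.0669 -0.0062]
scene [[360.5907 242.8807]]
side [[177.2034 157.6531]]
```

Emit:
move_arm([
  {"x": 0,"y": 0.001,"z": 0.02,"yaw": 0,"fingers": 0.9},
  {"x": 0,"y": 0.001,"z": 0.04,"yaw": 0,"fingers": 0.9},
  {"x": 0,"y": 0.001,"z": 0.05,"yaw": 0,"fingers": 0.9},
  {"x": 0,"y": 0.001,"z": 0.055,"yaw": 0,"fingers": 0.9},
  {"x": 0,"y": 0.001,"z": 0.055,"yaw": 0,"fingers": 0.9},
])

```text
time: 18.65
eef_pos: [0.6534, -0.0321, 0.0585]
tcp_rot: [0.719, 0.695, 0.0, -0.0]
contact_force: [0.6, 0.1, -0.2]
opening: 0.267
finger_force: 49.2
```

```bash
python3 g.py; python3 - <<'E'
from h import *
p,f=tool(); print(shift(p,f,(.6526,-.0328,.0442)))
E
```

```text
[ 0.6534 -0.0321  0.0585] guide x 0.2360 lat 0.0008 phi 1.5358 [ 0.6  0.1 -0.2] short: .547 lat -.0305
[-0.0007 -0.0008  0.0143 -0.0062]
```

Emit:
move_arm([
  {"x": -0.001,"y": 0,"z": 0.004,"yaw": -0.006,"fingers": 0.9},
  {"x": -0.001,"y": 0,"z": 0.008,"yaw": -0.006,"fingers": 0.9},
  {"x": -0.001,"y": 0,"z": 0.011,"yaw": -0.006,"fingers": 0.9},
  {"x": -0.001,"y": 0,"z": 0.013,"yaw": -0.006,"fingers": 0.9},
  {"x": -0.001,"y": 0,"z": 0.014,"yaw": -0.006,"fingers": 0.9},
])

```text
time: 19.15
eef_pos: [0.6532, -0.0332, 0.0443]
tcp_rot: [0.717, 0.697, -0.0, -0.0]
contact_force: [-1.2, -0.1, 2.3]
opening: 0.266
finger_force: 49.6
```

Emit:
move_arm([
  {"x": 0,"y": 0,"z": 0.001,"yaw": 0,"fingers": 0.9},
  {"x": 0,"y": 0,"z": 0.001,"yaw": 0,"fingers": 0.9},
])

```text
time: 19.35
eef_pos: [0.6532, -0.0332, 0.0443]
tcp_rot: [0.717, 0.697, -0.0, -0.0]
contact_force: [-3.7, -0.8, 4.6]
opening: 0.271
finger_force: 49.8
```

Emit:
move_arm([
  {"x": -0.001,"y": 0,"z": -0.001,"yaw": 0,"fingers": 0.9},
  {"x": -0.002,"y": 0,"z": -0.001,"yaw": 0,"fingers": 0.9},
  {"x": -0.002,"y": 0,"z": -0.001,"yaw": 0,"fingers": 0.9},
])

```text
time: 19.65
eef_pos: [0.6535, -0.0341, 0.0444]
tcp_rot: [0.718, 0.697, 0.001, -0.0]
contact_force: [0.4, 4.8, 0.8]
opening: 0.266
finger_force: 49.4
```

Emit:
move_arm([
  {"x": 0,"y": 0,"z": 0,"yaw": 0,"fingers": 0.6},
  {"x": 0,"y": 0,"z": 0,"yaw": 0,"fingers": 0.4},
  {"x": 0,"y": 0,"z": 0,"yaw": 0,"fingers": 0.4},
  {"x": 0,"y": 0,"z": -0.01,"yaw": 0,"fingers": 0.4},
  {"x": 0,"y": 0,"z": -0.035,"yaw": 0,"fingers": 0.4},
])

```text
time: 20.15
eef_pos: [0.6511, -0.0351, 0.0772]
tcp_rot: [0.717, 0.697, -0.002, -0.002]
contact_force: [0.5, -0.6, 0.1]
opening: 0.604
finger_force: 0.0
```

Emit:
move_arm([
  {"x": 0,"y": 0,"z": -0.04,"yaw": 0,"fingers": 0.4},
  {"x": 0,"y": 0,"z": -0.08,"yaw": 0,"fingers": 0.4},
  {"x": 0.04,"y": -0.02,"z": -0.1,"yaw": 0,"fingers": 0.4},
  {"x": 0.08,"y": -0.04,"z": -0.1,"yaw": 0,"fingers": 0.4},
  {"x": 0.12,"y": -0.06,"z": -0.1,"yaw": 0,"fingers": 0.4},
])

```text
time: 20.65
eef_pos: [0.597, 0.0872, 0.1819]
tcp_rot: [0.718, 0.696, 0.001, 0.002]
contact_force: [0.2, -0.2, 0.2]
opening: 0.6
finger_force: 0.0
```

```bash
python3 - <<'E'
from h import *
np.set_printoptions(precision=4,suppress=True)
ctrl.read_camera('wrist');ctrl.read_camera('wrist')
w=save('wrist','w4.png');a=save('scene','s7.png');b=save('side','d7.png')
print(tool())
u=np.array([.0285,.9996]);o=np.array([.6459,-.268])
for n,im in(('scene',a),('side',b),('wrist',w)):
    h=cv2.cvtColor(im,cv2.COLOR_RGB2HSV).astype(int)
    if n=='wrist':
        T=np.eye(4)
        from scipy.spatial.transform import Rotation as R
        s=ctrl.get_state();T[:3,:3]=R.from_quat(s['tcp_rot']).as_matrix();T[:3,3]=s['eef_pos'];T=T@ctrl.camera_model(n)['tool_from_camera']
    else: T=ctrl.camera_model(n)['cam_to_world']
    Ti=np.linalg.inv(T);cm=ctrl.camera_model(n)
    # rectify top plane z=.026 in guide coords: sample along guide x at lat +-25 (off the dowel)
    for lat in(-.045,-.025,.025):
        g=np.arange(.205,.275,.002);xy=o+g[:,None]*u+lat*np.array([u[1],-u[0]])
        P=np.c_[xy,np.full(len(g),.026)];C=(P@Ti[:3,:3].T+Ti[:3,3])*[1,-1,-1]
        q=cv2.projectPoints(C,np.zeros(3),np.zeros(3),cm['intrinsics'],cm['distortion'])[0][:,0]
        v=[tuple(h[int(round(y)),int(round(x))]) if 0<=x<559 and 0<=y<419 else None for x,y in q]
        print(n,lat,' '.join('%d:%s'%(round(1000*k),'/'.join(map(str,map(int,t))) if t else '-') for k,t in zip(g,v)))
# dowel top
def proj(n,P):
    cm=ctrl.camera_model(n);T=np.linalg.inv(cm['cam_to_world']);C=(np.array([P])@T[:3,:3].T+T[:3,3])*[1,-1,-1]
    return cv2.projectPoints(C,np.zeros(3),np.zeros(3),cm['intrinsics'],cm['distortion'])[0][0,0]
for n,im in(('scene',a),('side',b)):
    c=proj(n,[.6525,-.036,.055]).round().astype(int);h=cv2.cvtColor(im,cv2.COLOR_RGB2HSV).astype(int)
    R_=np.zeros(im.shape[:2],bool);R_[c[1]-30:c[1]+30,c[0]-20:c[0]+20]=1
    m=R_&(h[...,1]>145)&(h[...,2]<150)
    st,ce,_=max((( s_,c_,0) for s_,c_ in zip(*[z[1:] for z in cv2.connectedComponentsWithStats(m.astype(np.uint8))[2:4]])),key=lambda t:t[0][4])
    print(n,c,st,ce,'pred top',proj(n,[.6525,-.036,.08]),'pred base',proj(n,[.6525,-.036,.026]))
E
```

```text
(array([0.5971, 0.0863, 0.1801]), np.float64(1.5423849494162263))
scene -0.045 205:35/17/182 207:33/16/177 209:33/16/175 211:33/17/183 213:35/16/180 215:38/17/180 217:35/17/183 219:35/17/183 221:32/20/182 223:30/18/181 225:21/36/182 227:20/35/181 229:16/74/183 231:16/69/182 233:16/69/182 235:15/108/193 237:15/110/193 239:15/118/197 241:16/118/198 243:16/122/196 245:16/122/196 247:16/116/198 249:15/119/197 251:15/119/197 253:15/120/194 255:15/118/192 257:16/119/185 259:16/119/185 261:16/117/181 263:16/117/178 265:16/117/178 267:16/119/176 269:16/117/163 271:16/118/169 273:16/121/145 275:14/137/106
scene -0.025 205:35/18/189 207:33/15/191 209:33/15/189 211:30/16/189 213:30/16/189 215:35/16/191 217:33/16/191 219:35/16/192 221:35/16/192 223:35/16/190 225:30/15/190 227:30/15/190 229:33/17/180 231:35/17/178 233:35/17/176 235:30/17/180 237:26/23/178 239:22/32/177 241:18/63/170 243:17/78/163 245:16/97/150 247:17/111/136 249:16/126/111 251:13/151/91 253:13/151/91 255:13/156/93 257:11/157/91 259:12/160/91 261:12/157/94 263:13/156/93 265:12/156/93 267:12/155/94 269:11/161/92 271:11/161/92 273:1
[... 3322 characters left out ...]
207:84/128/10 209:23/60/17 211:128/54/19 213:120/64/16 215:24/106/12 217:0/17/15 219:75/136/15 221:30/48/16 223:163/128/14 225:80/51/15 227:160/40/19 229:65/96/16 231:22/46/61 233:18/39/99 235:17/36/135 237:20/37/137 239:18/32/142 241:20/36/141 243:18/34/137 245:16/31/90 247:15/36/70 249:18/39/66 251:15/30/67 253:12/41/62 255:21/27/65 257:24/38/67 259:14/42/66 261:17/31/57 263:20/47/49 265:6/30/42 267:20/28/27 269:23/120/17 271:90/159/8 273:0/0/14 275:23/116/57
scene [359 254] [354 244  13  25 198] [359.8434 254.4242] pred top [360.2109 243.0255] pred base [357.5802 267.3034]Traceback (most recent call last):
  File "<stdin>", line 30, in <module>
ValueError: max() iterable argument is empty
```

```bash
python3 -c "
from plant import ctrl
print(ctrl.sign_off())"
```

```text
the job is handed in; nothing more can be done
None
```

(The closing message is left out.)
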